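# Widen the bay of a ratchet stop

### The arm

A 6-joint arm with a two-finger parallel gripper is mounted at the origin on a cart in front of the work surface, level with it; the furniture and walls round the work are solid. World frame = base frame: x ahead of the robot, y to its left, z up, the work surface at z = 0. Lengths are in mm, angles in rad, forces in N, time in s.
With the tool pointing down it reaches from about 300 to 775 mm from the base axis. Payload 14.6 kg.
Tool frame: the origin (TCP) lies where the fingers leave the gripper's body, on its centre line; the fingertips stand 97 mm ahead of it and the grasp point (between the pads) lies ahead of it (grip_depth is the z of the grasp point in the tool frame, in mm); z points along the fingers, y is the line along which they close (so a half turn about z gives the same grasp; the last joint's range is limited). The gripper opens to 94 mm and grips with 3 to 60 N. Pads are 16 mm wide; open, the fingers measure 119 mm over their backs; the gripper's body (75 mm by 177 mm) begins 78 mm behind the grasp point.
Start: joints at [-1.191, 0.3, 1.521, -0, 1.321, -0.067], TCP at [237.637, -496.003, 302.646] pointing down, gripper open.
Joint ranges: [-3.03, 3.03], [-0.79, 2.21], [0.23, 2.52], [-1.04, 4.18], [0, 3.07], [-2.55, 2.55]. Speed limits (rad/s): [2.22, 2.22, 2.57, 3.14, 3.14, 3.14].

### API

Orientations are given as [roll, pitch, yaw] about the fixed x, y, z axes, in that order (R = Rz(yaw) Ry(pitch) Rx(roll)).
In Python, from cell import read_state, camera, sign_off, regions_of, spot_point, grip_depth gives the robot as it stands. The module is installed in compiled form; this text tells all that it offers.
- The arm moves only by the tool send_rows, never from a script. Its argument "series" is a list of rows, each a list of 3 entries, a list of its own where there are three numbers: the shift along the world's x, y, z in mm, then the turn about the world's z in degrees, then the closure, from -1 (fully open) to 1 (shut), so that 0 is half open. A call has 1 to 12 rows; each row shifts and turns the commanded pose from where the row before left it; what a row does not reach is not made up. A row lasts 1/10 s, in which the tool goes at most 50 mm and 8.59 degrees, less where a joint would pass 70% of its speed; a pose out of reach is approached as far as the arm can. A call is refused whole if a number of a shift passes 50 or a number of a turn 8.59, either way. A call with a gripper value outside its range is refused whole. The fingers move at their own pace and stop on an object; "squeeze" is the grip in N (left out, the last holds). Time passes only in rows, so rows that do not move let the fingers close. It gives the time, the measured TCP pose, the force, the opening and the grip force at its end, in the units of the state.
- read_state(): the state, without advancing time (a new reading comes with each control period).
- camera(name): name is "scene" or "top" or "wrist"; returns a dict with "color" (384x512x3 uint8, blue, green, red), "fx", "fy", "cx", "cy" (pixels), "dist" ([k1, k2, p1, p2, k3] as OpenCV has them; the pictures are not rectified), "camera_from_world" (4x4, takes a point from world to camera coordinates). Camera axes: x right, y down, z forward; pixel columns grow to the right and rows downward; lengths in mm; the calibration is good to about 2 mm. A picture is of the moment at which its call begins. There is no depth.
- sign_off(): hands the job in; it is judged then, once.
Trained networks look in a picture, given as the dict that the camera call returned (one of the last four; its "shot" number tells which), for a name from the list of things; names that differ only in an ending like _2 or _b are one class to them, and where a whole thing is asked for, a point or a joint stands for the part that bears it (a point fixed in the world has none). Each returns a list of dicts, best first, with "confidence" (0 to 1); they miss things now and then, are a little off and sometimes report something else, mostly with a low value. They report only what shows in the picture. A call takes as long as a camera call.
- regions_of(thing, picture): "mask" (384x512 bool, what is visible of it).
- spot_point(thing, picture): "point" ([x, y, z] in mm, in the coordinates of the camera as it stood for that picture, good to about 4 mm: a listed point, or the origin of a listed thing).
The state is a dict: "clock": time; "joints": joint angles; "qd": joint speeds; "effort": joint torques, N m; "eef_pos": TCP position; "eef_rot": TCP orientation; "wrist_force": force on the tool from outside, world axes, zero at the start; "moment": the same for the moment, N m; "finger_gap": finger opening in mm; "finger_force": force on a finger pad.
Only numpy, scipy, OpenCV 4.12 (cv2) and the standard library are available. Lean on these libraries where they do the work, as an engineer would, in place of code of your own. Each camera call takes 0.05 s, during which the arm holds its last target. There are 200 camera calls.

### The job

Make room beside the steel cup so that a soup bowl can go there later: press down the red end of the rocker on the sliding stop to release its ratchet, push the stop along its bar away from the cup until its red pointer stands over the yellow band, then press the black end of the rocker down to lock the stop there. Use the outside of the fingertips only: do not pinch or force the stop, and leave the cup and the other things standing where they are.

Things in the scene. Friction and masses are not known exactly. Their poses are not given: they have to be found in the camera images.
- stand: fixed steel stand on the worktop, 155 x 370 mm, base 8 mm thick; origin at its underside. +y points along the bar to the fixed end wall (inner face at y = 160 mm, 78 mm high) by which the steel cup stands; the stop is pushed along -y. +x points away from the robot; the flat toothed bar runs along y at x = 45 mm, its top 26 mm above the worktop
- jaw (a joint): travel of the sliding stop along the bar in m, 0 nearest the cup, growing to 0.145 (hard end, beyond the band) towards the stand's -y. Released, it slides with about 2 N of friction and stays where it is left. Locked, it cannot move away from the cup (only click towards it): over 50 N on its plate fails as forcing. Locking may let it settle up to 8 mm (one tooth) to -y
- rocker (a joint): angle of the rocker in rad: 0 locked (black end down, pawl in the teeth), 0.36 released (red end down, pawl lifted clear). A snap spring holds it at whichever end it was pressed to; it flips past 0.18. 5 to 10 N pressed on the raised end flips it
- red_end (a point): centre of the top of the red pad (20 x 22 mm) on the rocker's end nearer the robot, about 56 mm above the worktop when locked; press it down about 9 mm until it stops. The rocker rides on the stop, 42 mm behind the plate's pointer (to the stand's -y); its axis runs along the bar, 24 mm from either pad's centre, 46 mm above the worktop
- black_end (a point): centre of the top of the black pad (20 x 22 mm) on the rocker's far end, about 56 mm above the worktop when released. Press it down about 9 mm until it stops
- jaw_face (a point): point on the blue pad, the face of the stop's upright plate towards the cup; push it to the stand's -y. It lies at the stand's x = -10 mm, 41 mm above the worktop, 5 mm in front of the pointer along y. Plate: from the stand's x = -52 to +74 mm, 11 mm thick with its steel back, top 72 mm above the worktop; pressing pad and back at once is pinching. 50 mm or more is free before the cup
- pointer (a point): tip of the small red pointer at the near end of the stop's plate, 12 mm above the worktop; it moves with the stop along the stand's y
- band: flat yellow band, 16 x 24 x 2 mm, fixed on the base's near edge; 24 mm long along the bar's direction (y). Origin at the centre of its underside, axes parallel to the stand's. It starts 45 to 115 mm to the -y side of the pointer
- steel_cup: small loose steel cup, 68 mm wide, 59 mm high, standing on the base between the stop and the end wall; origin at the centre of its underside. To be left alone
- bowl_a: loose red and black soup bowl, 97 mm wide, 69 mm high, behind the stand; origin at the underside. To be left alone
- bowl_b: another loose red and black soup bowl of the same size, behind the stand. To be left alone
- timer: loose white kitchen timer, 62 x 62 x 20 mm, left of the stand. To be left alone
- flour_shaker: loose steel shaker, 69 mm wide, 102 mm high, left of the stand in front of the soup warmer. To be left alone

How it is judged:
By the outcome, as a careful person would: the job done as asked, in the order asked, and still so for the second after the job is handed in, with the robot touching nothing.
It also fails if it takes over 48 s, if anything falls off the work surface, if the arm or the gripper's body presses on something with over 40 N, if the wrist force passes 120 N, or if a joint passes its speed limit or range.

## Working session

There is one attempt and no reset: what is moved stays moved. The work goes in short steps, Python scripts to look and compute and a tool call to move; the robot and the scene stay as the last step left them, time stands still between calls to the robot, and variables do not carry over. Pictures are saved under pics/ and viewed, at most 10 in all, crops included, and the job is handed in when it is done.

Besides the shell and the picture viewer there is one more tool, called after ">>>" as a command line: name --argument value ..., lists and objects as JSON in quotes. send_rows: Moves the arm, as the interface text tells. Its arguments: {"type":"object","properties":{"series":{"type":"array"},"squeeze":{"type":"number"}},"required":["series"]}

```bash
mkdir -p pics
cat > h.py <<'E'
from cell import *
import numpy as np, cv2
def world(c,p):
    return (np.linalg.inv(c["camera_from_world"])@np.r_[p,1])[:3]
def find(c,names):
    for n in names:
        for r in spot_point(n,c)[:2]: print(c["shot"],n,round(r["confidence"],2),world(c,r["point"]).round(1))
E
python3 - <<'E'
from h import *
print(grip_depth, read_state())
N=["stand","red_end","black_end","jaw_face","pointer","band","steel_cup","bowl_a","timer","flour_shaker"]
ims=[]
for n in("scene","top"):
    c=camera(n); print(n); find(c,N); cv2.imwrite(f"pics/{n}0.png",c["color"])
E
```

```text
78.39999999999999 {'clock': 0.0, 'joints': array([-1.19058790e+00,  3.00460352e-01,  1.52161051e+00, -9.40891993e-06,
        1.32071171e+00, -6.66316626e-02]), 'qd': array([-8.04399976e-04, -2.20577224e-03, -6.35637934e-04,  2.01982184e-03,
        9.73229132e-05,  2.49180637e-04]), 'effort': array([ 6.79609893e-04, -5.31806552e+01, -3.52736378e+01,  7.09151826e-02,
        2.43266195e-02, -1.25912952e-04]), 'eef_pos': array([ 237.58442352, -495.85694169,  302.07971562]), 'eef_rot': array([-3.14040477e+00, -7.01343111e-05,  4.46842378e-01]), 'wrist_force': array([-0.18384689, -0.15932157, -0.26915648]), 'moment': array([-0.03268756,  0.00580085, -0.00703199]), 'finger_force': 0.0, 'finger_gap': 93.93803706260032}
scene
1 stand 0.56 [ 4.774e+02 -1.826e+02 -2.000e-01]
1 red_end 0.62 [394.7 196.7  -1.7]
1 red_end 0.39 [ 497.6 -224.9   55.4]
1 black_end 0.46 [ 545.5 -222.4   44.7]
1 jaw_face 0.56 [ 470.2 -180.8   40.6]
1 pointer 0.94 [ 411.5 -188.4   12.5]
1 steel_cup 0.63 [457.9 -66.4  10.2]
1 bowl_a 0.62 [ 725.2 -315.8    0.8]
1 timer 0.69 [396.5 198.1  -4. ]
1 timer 0.47 [ 424.2 -260.3    4.3]
1 flour_shaker 0.85 [429.5 282.6  -2.8]
top
2 stand 0.58 [ 478.9 -183.9    1.7]
2 stand 0.19 [394.  198.6  -4.4]
2 red_end 0.53 [ 499.9 -225.3   55.2]
2 black_end 0.75 [ 547.5 -229.3   48.1]
2 jaw_face 0.8 [ 469.  -181.3   37.7]
2 jaw_face 0.52 [ 478.4 -187.2    2.3]
2 pointer 0.87 [ 414.  -186.7    9.8]
2 band 0.53 [ 423.6 -262.2    5.4]
2 steel_cup 0.75 [430.3 283.3   0. ]
2 steel_cup 0.66 [459.3 -71.1   4.8]
2 bowl_a 0.75 [ 722.1 -320.4    2.3]
2 bowl_a 0.63 [740.7 -95.6  -2.5]
2 timer 0.68 [395.3 198.1  -2.1]
2 timer 0.57 [429.  282.8  -0.7]
2 flour_shaker 0.83 [429.4 281.8   0. ]
```

View pics/scene0.png

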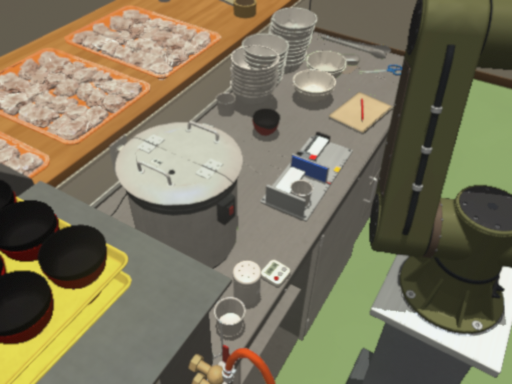

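View pics/top0.png

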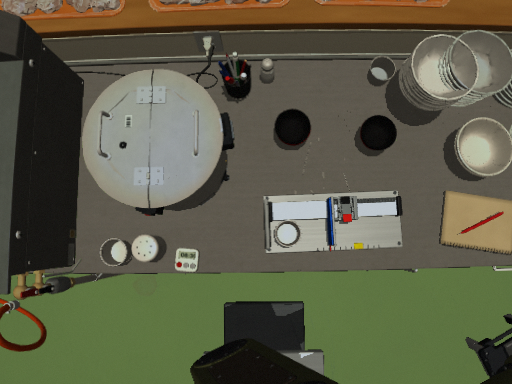

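The scene view shows the stop with its blue plate at about (312,165) px. The top view shows the stand at about (333,222), the red pad at (347,217), the black pad at (347,200) and the yellow band at (359,245). The cup is at (287,233). The pointer is about 75 mm from the band. I'll close the fingers and move above the rocker.

>>> send_rows --series '[[[33, 34, -8], -8, 1], [[33, 34, -8], -8, 1], [[33, 34, -8], -8, 1], [[33, 34, -8], 0, 1], [[33, 34, -8], 0, 1], [[33, 34, -8], 0, 1], [[33, 34, 0], 0, 1], [[30, 31, 0], 0, 1], [[0, 0, 0], 0, 1], [[0, 0, 0], 0, 1], [[0, 0, 0], 0, 1]]' --squeeze 10

```text
clock: 2.2
eef_pos: [496.0, -230.1, 255.2]
eef_rot: [3.142, 0.0, 0.036]
wrist_force: [0.7, -0.3, 0.2]
finger_gap: 9.5
finger_force: 0.0
```

Run:
```python
from h import *
s=read_state();print(s["clock"],s["eef_pos"],s["eef_rot"],s["finger_gap"])
c=camera("wrist"); find(c,["stand","red_end","black_end","jaw_face","pointer","band","steel_cup"]); cv2.imwrite("pics/w1.png",c["color"])
```

```text
2.2 [ 495.97359218 -230.08721416  255.15472056] [3.14154488e+00 2.38554798e-04 3.64779587e-02] 9.497574533323387
3 stand 0.62 [ 479.8 -186.5    3.7]
3 red_end 0.63 [ 497.7 -226.6   58.5]
3 black_end 0.72 [ 542.4 -222.6   43.5]
3 jaw_face 0.74 [ 499.8 -226.1   59.4]
3 jaw_face 0.6 [ 467.8 -183.3   37.3]
3 pointer 0.7 [ 412.  -183.7   17.1]
3 band 0.42 [ 427.1 -258.4   11.2]
3 steel_cup 0.71 [461.7 -66.8   5.4]
```

View pics/w1.png

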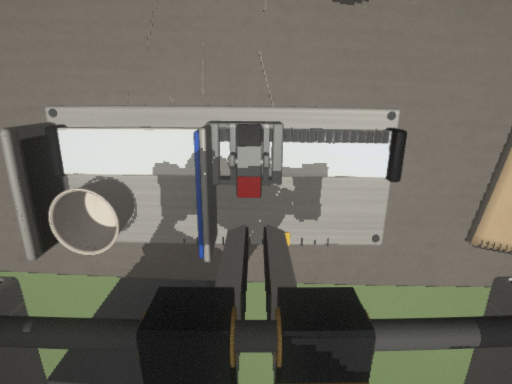

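The wrist view shows the rocker with the red pad at (249,187) px and the black pad at (249,135). The plate is at (203,195), the cup at (85,222) and the band is partly hidden at (287,238). The stand is square to the gripper. I'll descend on the red pad next.

>>> send_rows --series '[[[1, 4, -30], 0, 1], [[1, 0, -30], 0, 1], [[0, 0, -30], 0, 1], [[0, 0, -8], 0, 1], [[0, 0, -4], 0, 1], [[0, 0, -3], 0, 1], [[0, 0, -2], 0, 1], [[0, 0, 0], 0, 1]]'

```text
clock: 3.4
eef_pos: [498.9, -225.6, 149.1]
eef_rot: [3.141, -0.001, 0.037]
wrist_force: [-0.4, -0.5, 0.4]
finger_gap: 0.6
finger_force: 0.0
```

>>> send_rows --series '[[[0, 0, -2], 0, 1], [[0, 0, -1], 0, 1], [[0, 0, -1], 0, 1], [[0, 0, 0], 0, 1]]'

```text
clock: 3.8
eef_pos: [499.0, -225.6, 145.4]
eef_rot: [3.141, -0.001, 0.037]
wrist_force: [-3.4, 1.7, 13.3]
finger_gap: 0.3
finger_force: 6.4
```

>>> send_rows --series '[[[0, 0, -1], 0, 1], [[0, 0, 0], 0, 1]]'

```text
clock: 4.0
eef_pos: [499.0, -225.8, 145.1]
eef_rot: [3.14, -0.002, 0.037]
wrist_force: [-7.1, 1.1, 21.0]
finger_gap: 0.7
finger_force: 10.5
```

>>> send_rows --series '[[[0, 0, 20], 0, 1], [[0, 0, 40], 0, 1], [[-10, 26, 15], 0, 1], [[-10, 25, 0], 0, 1], [[-10, 25, 0], 0, 1], [[0, 0, 0], 0, 1]]'

```text
clock: 4.6
eef_pos: [467.8, -147.4, 218.4]
eef_rot: [-3.141, 0.0, 0.039]
wrist_force: [-0.2, -0.7, 0.4]
finger_gap: 0.3
finger_force: 0.0
```

Run:
```python
from h import *
s=read_state();print(s["clock"],s["eef_pos"],s["wrist_force"])
c=camera("wrist"); find(c,["red_end","black_end","jaw_face","pointer","band","steel_cup"]); cv2.imwrite("pics/w2.png",c["color"])
c=camera("top"); find(c,["red_end","black_end","jaw_face","pointer","band"])
# yellow band by colour, on plane z=10
h=cv2.cvtColor(c["color"],cv2.COLOR_BGR2HSV); m=cv2.inRange(h,(20,150,120),(35,255,255)); m[:230]=0;m[260:]=0;m[:,:265]=0;m[:,400:]=0
v,u=np.nonzero(m); print(len(u))
K=np.array([[c["fx"],0,c["cx"]],[0,c["fy"],c["cy"]],[0,0,1]]); p=cv2.undistortPoints(np.array([[[u.mean(),v.mean()]],[[u.min()-.5,v.mean()]],[[u.max()+.5,v.mean()]]]),K,np.array(c["dist"]))[:,0]
T=np.linalg.inv(c["camera_from_world"])
for q in p:
    d=T[:3,:3]@np.r_[q,1]; o=T[:3,3]; print((o+d*(10-o[2])/d[2]).round(1))
cv2.imwrite("pics/t2.png",cv2.resize(c["color"][170:270,250:420],None,fx=4,fy=4,interpolation=2))
```

```text
4.6 [ 467.83470332 -147.37935486  218.44175359] [-0.15505782 -0.74320529  0.36908296]
4 red_end 0.88 [ 497.  -227.7   48.4]
4 black_end 0.78 [ 540.9 -222.2   56.1]
4 jaw_face 0.79 [ 470.7 -183.7   36.8]
4 pointer 0.83 [ 414.2 -185.    16.9]
4 band 0.61 [ 426.4 -256.8   10.4]
4 steel_cup 0.85 [461.1 -65.9   6.9]
5 black_end 0.47 [ 545.6 -225.1   54.9]
5 pointer 0.17 [744.6 -93.1  -2. ]
0<stdin>:8: RuntimeWarning: Mean of empty slice.
  ret = ret.dtype.type(ret / rcount)
Traceback (most recent call last):
ValueError: zero-size array to reduction operation minimum which has no identity
```

View pics/w2.png

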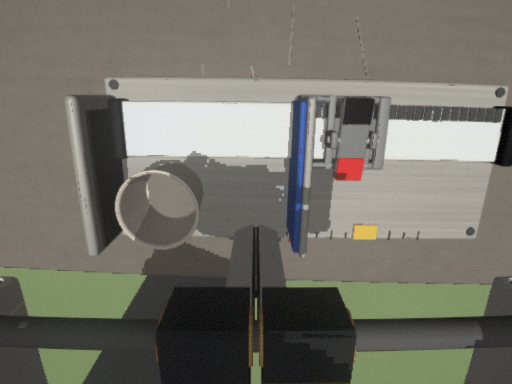

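The wrist view shows the red pad (350,169) down and the black pad (358,111) up, so the ratchet is released. The red pointer is at (291,238) and the band at (365,232), about 74 mm apart. I'll descend in front of the blue pad and push.

>>> send_rows --series '[[[0, 0, -40], 0, 1], [[1, 0, -40], 0, 1], [[1, 0, -11], 0, 1], [[0, -10, 0], 0, 1], [[0, -6, 0], 0, 1], [[0, -6, 0], 0, 1], [[0, -6, 0], 0, 1], [[0, 0, 0], 0, 1]]'

```text
clock: 6.05
eef_pos: [470.8, -178.3, 128.1]
eef_rot: [3.141, -0.001, 0.037]
wrist_force: [0.9, 0.4, -0.1]
finger_gap: 0.2
finger_force: 0.0
```

>>> send_rows --series '[[[0, -6, 0], 0, 1], [[0, -6, 0], 0, 1], [[0, -6, 0], 0, 1], [[1, -6, 0], 0, 1], [[0, -6, 0], 0, 1], [[0, -6, 0], 0, 1]]'

```text
clock: 6.65
eef_pos: [471.6, -213.9, 127.1]
eef_rot: [-3.141, -0.0, 0.037]
wrist_force: [1.1, 1.8, 0.1]
finger_gap: 0.5
finger_force: 1.2
```

Run:
```python
from h import *
s=read_state();print(s["clock"],s["eef_pos"],s["wrist_force"])
c=camera("wrist"); find(c,["red_end","black_end","jaw_face","pointer","band","steel_cup"]); cv2.imwrite("pics/w3.png",c["color"])
```

```text
6.65 [ 471.58599606 -213.86745838  127.07742167] [1.0600581  1.8056929  0.12095173]
6 red_end 0.76 [ 497.6 -273.8   50.4]
6 black_end 0.72 [ 543.8 -273.1   54.3]
6 jaw_face 0.98 [ 472.9 -230.3   37.3]
6 band 0.87 [ 429.5 -255.8   11.3]
6 steel_cup 0.75 [459.5 -65.4   6.6]
```

View pics/w3.png

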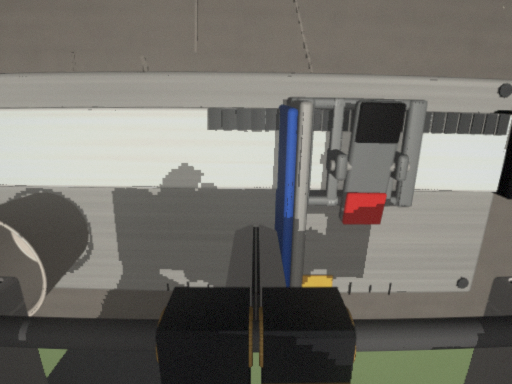

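The view shows the fingers pushing the stop, with the plate at x≈290–305 px and the band's right part still showing at (318,281) px. The stop has moved about 46 mm. I'll push 16 mm more, then back off and measure.

>>> send_rows --series '[[[0, -5, 0], 0, 1], [[1, -5, 0], 0, 1], [[0, -4, 0], 0, 1], [[0, -2, 0], 0, 1], [[0, 0, 0], 0, 1], [[0, 12, 0], 0, 1], [[0, 8, 40], 0, 1], [[0, 0, 50], 0, 1], [[0, 0, 0], 0, 1], [[0, 0, 0], 0, 1]]'

```text
clock: 8.0
eef_pos: [472.7, -208.8, 218.0]
eef_rot: [3.14, -0.002, 0.038]
wrist_force: [-0.8, -1.0, -0.3]
finger_gap: 0.3
finger_force: 0.0
```

```bash
cat >> h.py <<'E'
def ray(c,u,v,z):
    K=np.array([[c["fx"],0,c["cx"]],[0,c["fy"],c["cy"]],[0,0,1]])
    q=cv2.undistortPoints(np.array([[[u,v]]],float),K,np.array(c["dist"]))[0,0]
    T=np.linalg.inv(c["camera_from_world"]); d=T[:3,:3]@np.r_[q,1]; o=T[:3,3]
    return (o+d*(z-o[2])/d[2]).round(1)
E
python3 - <<'E'
from h import *
s=read_state();print(s["clock"],s["eef_pos"],s["wrist_force"])
c=camera("wrist"); find(c,["red_end","black_end","jaw_face","pointer","band"])
h=cv2.cvtColor(c["color"],cv2.COLOR_BGR2HSV)
for nm,m,z in(("yel",cv2.inRange(h,(18,150,100),(35,255,255)),10),("red",cv2.inRange(h,(0,150,80),(6,255,255)),12)):
    n,l,st,ce=cv2.connectedComponentsWithStats(m)
    for i in range(1,n):
        x,y,w,hh,a=st[i]
        if a>3: print(nm,st[i],ray(c,x-.5,ce[i][1],z),ray(c,*ce[i],z),ray(c,x+w-.5,ce[i][1],z))
cv2.imwrite("pics/w4.png",c["color"])
E
```

```text
8.0 [ 472.72948824 -208.82158191  218.03867737] [-0.84998353 -1.03011831 -0.26826625]
7 red_end 0.74 [ 497.7 -292.    47.3]
7 black_end 0.96 [ 545.3 -288.8   54.3]
7 jaw_face 0.66 [ 475.1 -245.1   36.9]
7 pointer 0.93 [ 416.6 -248.2   14. ]
7 band 0.62 [ 424.7 -257.8   12.1]
7 band 0.16 [ 543.9 -289.1   55.4]
yel [312 229   4  13  33] [ 425.3 -267.4   10. ] [ 425.4 -269.1   10. ] [ 425.5 -271.4   10. ]
red [339 163  28  21 521] [ 491.1 -286.9   12. ] [ 491.6 -300.4   12. ] [ 492.1 -313.6   12. ]
red [292 241   1   4   4] [ 417.4 -247.5   12. ] [ 417.4 -248.    12. ] [ 417.4 -248.5   12. ]
```

View pics/w4.png

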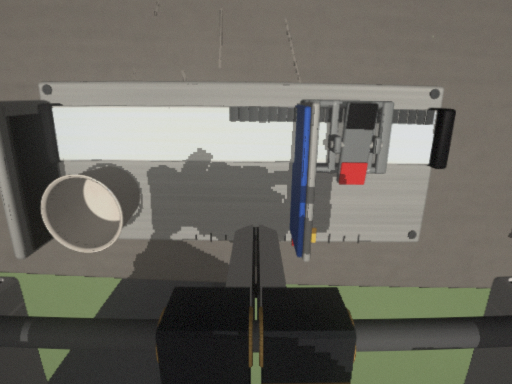

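The view shows the red pointer's tip at (292,241), at y≈-248, just at the band's near edge. The band's far edge is at -271.4, so its centre is at about -259.4. One more push of 8 mm puts the pointer at about -256 and leaves room for the lock to settle.

>>> send_rows --series '[[[0, 0, -45], 0, 1], [[0, 0, -45], 0, 1], [[0, -8, 0], 0, 1], [[0, -6, 0], 0, 1], [[0, -4, 0], 0, 1], [[0, -4, 0], 0, 1], [[0, -3, 0], 0, 1], [[0, -3, 0], 0, 1], [[0, 0, 0], 0, 1], [[0, 0, 0], 0, 1]]'

```text
clock: 9.3
eef_pos: [472.5, -237.4, 127.2]
eef_rot: [3.141, 0.0, 0.037]
wrist_force: [-0.5, 0.1, 0.2]
finger_gap: 0.4
finger_force: 0.0
```

>>> send_rows --series '[[[0, 12, 0], 0, 1], [[0, 0, 40], 0, 1], [[0, 0, 48], 0, 1], [[25, -24, 0], 0, 1], [[25, -24, 0], 0, 1], [[25, -22, 0], 0, 1], [[0, 0, 0], 0, 1], [[0, 0, 0], 0, 1]]'

```text
clock: 10.1
eef_pos: [547.4, -294.6, 214.4]
eef_rot: [-3.141, 0.001, 0.037]
wrist_force: [-0.6, -0.8, -0.2]
finger_gap: 0.2
finger_force: 0.0
```

Run:
```python
from h import *
s=read_state();print(s["clock"],s["eef_pos"],s["wrist_force"])
for n in("wrist","top"):
    c=camera(n); find(c,["red_end","black_end","jaw_face","pointer","band"])
    if n=="wrist": cv2.imwrite("pics/w5.png",c["color"])
```

```text
10.1 [ 547.43345513 -294.55746465  214.38793288] [-0.56477579 -0.81482883 -0.15823071]
8 black_end 0.59 [ 546.1 -297.1   56.4]
8 jaw_face 0.83 [ 474.4 -254.4   37.2]
8 band 0.34 [ 472.8 -254.7   38.6]
9 black_end 0.32 [ 468.3 -254.7   37.4]
9 jaw_face 0.61 [ 472.6 -256.5   37.8]
```

View pics/w5.png

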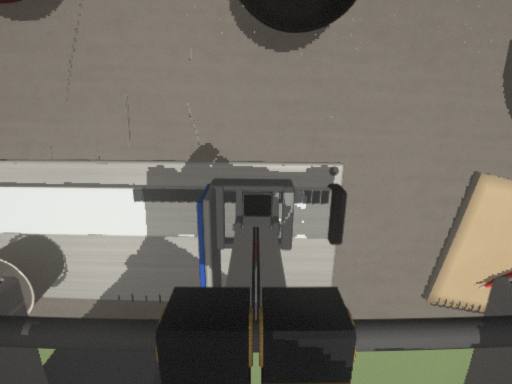

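The view shows the black pad at (258,205) px, with the fingers lined up above it and the plate on the left. The pointer is at about -257. I'll press the black end next.

>>> send_rows --series '[[[0, -2, -30], 0, 1], [[0, 0, -25], 0, 1], [[0, 0, -5], 0, 1], [[0, 0, -3], 0, 1], [[0, 0, -2], 0, 1], [[0, 0, -2], 0, 1], [[0, 0, -1], 0, 1], [[0, 0, -1], 0, 1], [[0, 0, 0], 0, 1]]'

```text
clock: 11.6
eef_pos: [547.6, -297.4, 146.3]
eef_rot: [3.141, -0.0, 0.037]
wrist_force: [1.0, 0.5, 1.6]
finger_gap: 0.1
finger_force: 0.3
```

>>> send_rows --series '[[[0, 0, -1], 0, 1], [[0, 0, -1], 0, 1], [[0, 0, 0], 0, 1]]'

```text
clock: 11.9
eef_pos: [547.8, -297.6, 145.5]
eef_rot: [3.141, -0.001, 0.037]
wrist_force: [-3.7, 1.4, 11.4]
finger_gap: 0.6
finger_force: 5.8
```

>>> send_rows --series '[[[0, 0, -1], 0, 1], [[0, 0, -1], 0, 1], [[0, 0, 0], 0, 1]]'

```text
clock: 12.2
eef_pos: [547.9, -297.7, 145.0]
eef_rot: [3.14, -0.002, 0.037]
wrist_force: [-9.2, 4.6, 26.1]
finger_gap: 0.5
finger_force: 12.5
```

>>> send_rows --series '[[[0, 0, 20], 0, 1], [[0, 0, 40], 0, 1], [[-25, 35, 20], 0, 1], [[-25, 35, 0], 0, 1], [[-20, 30, 0], 0, 1], [[0, 0, 0], 0, 1], [[0, 0, 0], 0, 1]]'

```text
clock: 12.9
eef_pos: [477.7, -197.3, 222.7]
eef_rot: [3.141, -0.001, 0.038]
wrist_force: [0.4, -0.7, 0.7]
finger_gap: 0.2
finger_force: 0.0
```

Run:
```python
from h import *
s=read_state();print(s["clock"],s["eef_pos"],s["wrist_force"])
c=camera("wrist"); find(c,["red_end","black_end","jaw_face","pointer","band","steel_cup"])
h=cv2.cvtColor(c["color"],cv2.COLOR_BGR2HSV)
for nm,m,z in(("yel",cv2.inRange(h,(18,150,100),(35,255,255)),10),("red",cv2.inRange(h,(0,150,80),(6,255,255)),12)):
    n,l,st,ce=cv2.connectedComponentsWithStats(m)
    for i in range(1,n):
        x,y,w,hh,a=st[i]
        if a>1: print(nm,st[i],ray(c,x-.5,ce[i][1],z),ray(c,x+w-.5,ce[i][1],z))
cv2.imwrite("pics/w6.png",c["color"])
```

```text
12.9 [ 477.7039967  -197.2539386   222.69459711] [ 0.35242137 -0.7432974   0.74337709]
10 red_end 0.75 [ 500.1 -297.1   58.6]
10 black_end 0.9 [ 545.5 -298.    48.2]
10 jaw_face 0.98 [ 474.8 -253.3   37.8]
10 jaw_face 0.73 [ 497.5 -300.3   56.7]
10 pointer 0.59 [ 413.  -256.7   17.7]
10 band 0.47 [ 428.6 -258.4    9.6]
10 steel_cup 0.59 [458.4 -65.2   7.8]
yel [303 231   7  13  76] [ 424.5 -247.7   10. ] [ 424.8 -255.    10. ]
red [364 168  27  23 582] [ 489.7 -301.5   12. ] [ 490.7 -328.1   12. ]
red [310 241   3   7  14] [ 418.3 -255.2   12. ] [ 418.4 -258.3   12. ]
```

View pics/w6.png

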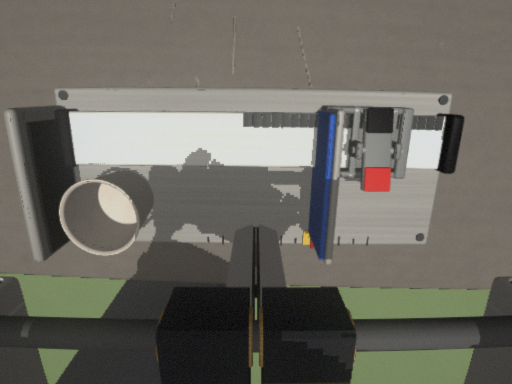

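The view shows the red pad up at (377,179) px and the black pad down at (380,120). The pointer (311,244) is at y≈-257, inside the band (-247 to -271), and the cup is still standing. The arm is clear, so I'm handing in.

```bash
python3 -c "
from cell import *
print(sign_off())"
```

```text
the job is handed in; nothing more can be done
None
```

The stop is released, pushed until its pointer stands about 10 mm inside the yellow band's cup-side edge (the band is 24 mm long), and locked there; the cup still stands by the end wall, and I handed in at about 13 s of the 48 s.

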